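# Release the capsule loader's eccentric lock and drop the capsules

### The job

The 24 capsules in the loader are held up by its drop plate, which the eccentric lock keeps from sliding. With a fingertip, swing the lock's lever round until it meets its stop pin, so that the cam stands at its low point, and only then push the drop plate's upturned tab forward until it is fully home against the loader and all the capsules have dropped. Pick nothing up, and leave everything else on the counter where it stands.

Things in the scene. Friction and masses are not known exactly. Their poses are not given: they have to be found in the camera images.
- loader: Hand capsule loader fixed to the counter. Aluminium base 200 x 140 mm, 40 mm high; on it a steel hole plate 170 x 134 mm, 6 x 4 holes, low rim, top at 75 mm. A wing on the left (x -50 to +80, y 70 to 127 mm, top 40 mm) bears the lock. Origin: centre of the underside. x: forward, the way the plate is pushed (away from the robot, turned up to 0.4 rad); y: to the lock's side; z up.
- drop_plate (a joint): How far the drop plate (thin dark steel plate under the hole plate, sliding along the loader's +x) has been pushed in, m. Starts at 0 to 0.003; 0.018 is fully home, its tab against the hole plate's near edge. Slides stiffly (4 N), stays where it is left. The cam blocks it: it gets fully home only with the cam within about 0.35 rad of its low point.
- tab_face (a point): Centre of the near face (to be pushed, facing the loader's -x) of the drop plate's upturned tab: 44 mm wide, 8 mm thick, dark steel, from 41 to 72 mm above the counter; the point is 60 mm above the counter, on the loader's middle line, and moves with the plate. In front of it, the base (top 40 mm) ends about level with the tab; then 100 mm of free counter.
- follower (a point): Centre of the front face (50 mm wide across the slide, 41 to 51 mm above the counter) of the drop plate's follower shoe: dark steel block on an arm at the plate's left side, just behind the cam disc. The lever's rod passes 10 mm above the shoe.
- cam_lever (a joint): Angle of the cam and its lever, rad, growing clockwise seen from above. 0: lever along the loader's -x (to the robot), high point on the follower; 1.57: lever along +y (outwards, left); 3.14: lever along +x (forward) against its stop pin, cam at its low point. Starts between 0.5 and 1.2, needs about 0.2 N m (3 N at 65 mm from the axis), stays where it is left.
- cam_axis (a point): Point on the cam's upright axis (on the wing, at x +10, y +100 mm of the loader) at the height of the lever's centre line, 66 mm above the counter. Cam: steel disc, 44 mm diameter, set 8 mm off its axis towards the lever, 41 to 51 mm above the counter; a 19 mm hub on it reaches 71 mm.
- lever_knob (a point): Centre of the black ball knob (24 mm diameter, its top 78 mm above the counter, the loader's highest part) at the lever's end, 85 mm from the cam's axis and 66 mm above the counter. The lever is a level steel rod, 10 mm diameter, from hub to knob; under it are the shoe (top 51 mm), the wing (top 40 mm) or the bare counter.
- stop_pin (a point): Top of the lever's stop pin (8 mm diameter, 74 mm above the counter), on the wing 50 mm forward of the cam's axis, on the hole plate's side of the lever.
- capsules (a joint): How far the 24 beige gelatine capsules (15 mm diameter, tops at first 8 mm above the hole plate's face) have dropped, m: 0 at first, 0.026 when down in the base. They drop by themselves once the drop plate is within about 1.5 mm of home.
- tamper: Loose steel tamper standing upright, foot 48 mm diameter, 70 mm high; origin under its centre. Leave alone.
- jar: Loose white jar, 56 mm diameter, 62 mm high; origin under its centre. Leave alone. Tamper, jar and pill bottle stand, in any order, right of the loader, left of it beyond the lever's sweep (175 mm or more from the cam's axis), and ahead of it.
- pill_bottle: Loose white pill bottle, 50 mm diameter, 78 mm high; origin under its centre. Leave alone.
- spatula: Loose pharmacy spatula (narrow steel blade, wooden handle), 195 mm long, 13 mm high, lying along the loader's right side, 35 mm or more clear of it; origin under its middle. Leave alone.
- amber_bottle: Loose amber glass bottle, 64 mm diameter, 135 mm high, far to the right; origin under its centre. Leave alone.
- mortar: Loose white ceramic mortar, 110 mm diameter, 62 mm high, far to the left; origin under its centre. Leave alone.
- counting_tray: Loose grey counting tray, 120 x 160 x 18 mm, to the right of the robot; origin under its centre. Leave alone.

How it is judged:
On the way, in this order (a step that is already met when the one before it is completed fails the run):
1. the lever has been swung round so that the cam stands at its low point (value of joint cam_lever above 2.89 rad), for 0.2 s.
2. the drop plate has been pushed home and the capsules have dropped (value of joint drop_plate above 0.0165 m and value of joint capsules above 0.024 m), for 0.2 s.
At the end, for the whole second after the job is handed in: The lever is within 0.25 rad of its stop (cam at its low point), the drop plate is within 1.5 mm of fully home, and the capsules have dropped (24 mm or more) (all of step 2 and value of joint cam_lever above 2.89 rad); the robot touches nothing.
It fails at once if the drop plate is pushed in (more than 10 mm) while the cam is not yet at its low point (more than 0.45 rad short of it) (value of joint drop_plate above 0.01 m and value of joint cam_lever below 2.69 rad).
It fails at once if a loose thing on the counter is picked up (more than 12 mm off the counter) (height (world z) of any of tamper, jar, pill_bottle, spatula, amber_bottle, mortar, counting_tray above 0.012 m).
It fails at once if a loose thing on the counter is shifted by more than 15 mm (distance of any of tamper, jar, pill_bottle, spatula, amber_bottle, mortar, counting_tray from where it was at the start of the episode above 0.015 m).
It fails at once if a loose thing on the counter is tipped by more than 0.4 rad (angle between any of tamper, jar, pill_bottle, spatula, amber_bottle, mortar, counting_tray's own z axis and vertical above 0.4 rad).
It also fails if it takes over 51 s, if anything falls off the work surface, if the arm or the gripper's body presses on something with over 40 N, if the wrist force passes 120 N, or if a joint passes its speed limit or range.

### The arm

A 6-joint arm with a two-finger parallel gripper is mounted at the origin on the work surface. World frame = base frame: x ahead of the robot, y to its left, z up, the work surface at z = 0. Lengths are in m, angles in rad, forces in N, time in s.
With the tool pointing down it reaches from about 0.3 to 0.775 m from the base axis. Payload 14.6 kg.
Tool frame: the origin (TCP) lies at the very end of the fingers, on their centre line; the grasp point (between the pads) lies ctrl.tcp_to_grasp behind it (ctrl.tcp_to_grasp is the distance from the TCP to the grasp point, in m); x points along the fingers, y is the direction in which the jaws open and shut, and the axes are right-handed (so a half turn about x gives the same grasp; the last joint's range is limited). The gripper opens to 94 mm and grips with 3 to 60 N. Pads are 16 mm wide; open, the fingers measure 119 mm over their backs; the gripper's body (75 mm by 177 mm) begins 78 mm behind the grasp point.
Start: joints at [-1.219, 0.3, 1.521, -0, 1.321, -0.067], TCP at [0.224, -0.502, 0.205] pointing down, gripper open.
Joint ranges: [-3.03, 3.03], [-0.79, 2.21], [0.23, 2.52], [-1.04, 4.18], [0, 3.07], [-2.55, 2.55]. Speed limits (rad/s): [2.22, 2.22, 2.57, 3.14, 3.14, 3.14].

### API

Orientations are given as [roll, pitch, yaw] about the fixed x, y, z axes, in that order (R = Rz(yaw) Ry(pitch) Rx(roll)).
In Python, from station import ctrl gives the robot as it stands.
- The arm moves only by the tool play_rows, never from a script. Its argument "increments" is a list that holds one entry, the list of rows, each a list of 5 numbers: the closure in counts, from 0 (fully open) to 255 (shut), then the shift along the tool's x, y, z in cm, then the turn about the tool's x in degrees. A call has 1 to 12 rows; each row shifts and turns the commanded pose from where the row before left it, along the tool's axes as they then stand; what a row does not reach is not made up. A row lasts 1/12 s, in which the tool goes at most 41.7 mm and 7.16 degrees, less where a joint would pass 70% of its speed; a pose out of reach is approached as far as the arm can. A call is refused whole if a number of a shift passes 4.17 or a number of a turn 7.16, either way. A call with a gripper value outside its range is refused whole. The fingers move at their own pace and stop on an object; "newtons" is the grip in N (left out, the last holds). Time passes only in rows, so rows that do not move let the fingers close. It gives the time, the measured TCP pose, the force and the opening at its end, in the units of the state.
- ctrl.get_obs(): the state, without advancing time (a new reading comes with each control period).
- ctrl.camera(name): name is "scene" or "top" or "wrist"; returns the picture (480x640x3 uint8, red, green, blue); there is no depth.
- ctrl.calibration(name): a dict with "fx", "fy", "cx", "cy" (pixels), "rvec" (rotation vector, rad) and "tvec" (3), from world to camera coordinates, as OpenCV has them; the wrist camera has in their place "T_tool_cam" (4x4, takes a point from camera to tool coordinates, whose origin is the TCP and whose axes are the tool frame's). Camera axes: x right, y down, z forward; pixel columns grow to the right and rows downward; lengths in m; the calibration is good to about 2 mm. A picture is of the moment at which its call begins: read the wrist's pose just before it. calibration takes no time and is no camera call.
- ctrl.hand_in(): hands the job in, once; it reports no verdict.
The state is a dict: "time_s": time; "qpos": joint angles; "joint_vel": joint speeds; "tau": joint torques, N m; "ee_pos": TCP position; "eef_rot": TCP orientation; "force": force on the tool from outside, world axes, zero at the start; "moment": the same for the moment, N m; "grip_width": finger opening in m.
Only numpy, scipy, OpenCV 4.12 (cv2) and the standard library are available. Lean on these libraries where they do the work, as an engineer would, in place of code of your own. Each camera call takes 0.05 s, during which the arm holds its last target.

## Working session

There is one attempt and no reset: what is moved stays moved. The work goes in short steps, Python scripts to look and compute and a tool call to move; the robot and the scene stay as the last step left them, time stands still between calls to the robot, and variables do not carry over. Pictures are saved under pics/ and viewed, and the job is handed in when it is done.

Besides the shell and the picture viewer there is one more tool, called as name(argument=value, ...) on one line, values as JSON. play_rows: Moves the arm, as the interface text tells. Its arguments: {"type":"object","properties":{"increments":{"type":"array"},"newtons":{"type":"number"}},"required":["increments"]}

```bash
ls; mkdir -p pics; python3 - <<'E'
from station import ctrl
import cv2
for n in ["top","scene"]:
    im=ctrl.camera(n); cv2.imwrite(f"pics/{n}0.png",im[:,:,::-1]); c=ctrl.calibration(n); print(n,c)
print(ctrl.get_obs(),ctrl.tcp_to_grasp); print(ctrl.calibration("wrist"))
E
```

```text
pics
top {'fx': 598.166974829344, 'fy': 598.166974829344, 'cx': 312.7846351966575, 'cy': 241.00111367472022, 'rvec': array([ 2.17224912, -2.12770923,  0.16104085]), 'tvec': array([-0.02364238,  0.546504  ,  1.39192915])}
scene {'fx': 564.0639673240414, 'fy': 564.0639673240414, 'cx': 323.47698647518087, 'cy': 234.44522437756817, 'rvec': array([ 2.16110009,  1.18052416, -0.4639759 ]), 'tvec': array([-0.30082984, -0.27614434,  1.84570432])}
{'time_s': 0.1, 'qpos': array([-1.21857995e+00,  3.00409443e-01,  1.52154625e+00,  2.12757735e-05,
        1.32073760e+00, -6.65963859e-02]), 'joint_vel': array([-0.00042021, -0.00334719, -0.00323377, -0.00016785, -0.0003057 ,
       -0.000337  ]), 'tau': array([ 1.90742452e-03, -5.32644475e+01, -3.53282869e+01,  7.10036047e-02,
        2.34694546e-02, -7.31724595e-05]), 'ee_pos': array([ 0.22358714, -0.50222089,  0.20493489]), 'eef_rot': array([-1.65611434,  1.56969549,  1.90428579]), 'force': array([ 0.67576993, -0.25538796, -0.3454019 ]), 'moment': array([ 0.01767412, -0.0093373 ,  0.0255806 ]), 'grip_width': 0.09383010903722287} 0.0188
{'fx': 387.78742914860345, 'fy': 387.78742914860345, 'cx': 319.35813848867315, 'cy': 241.83278720491603, 'T_tool_cam': array([[-5.38720829e-04, -2.87405508e-01,  9.57808845e-01,
        -1.79616730e-01],
       [ 9.99999781e-01, -5.22384499e-04,  4.05701546e-04,
        -2.14832979e-04],
       [ 3.83743635e-04,  9.57808854e-01,  2.87405726e-01,
        -8.38780491e-02],
       [ 0.00000000e+00,  0.00000000e+00,  0.00000000e+00,
         1.00000000e+00]])}
```

View pics/top0.png

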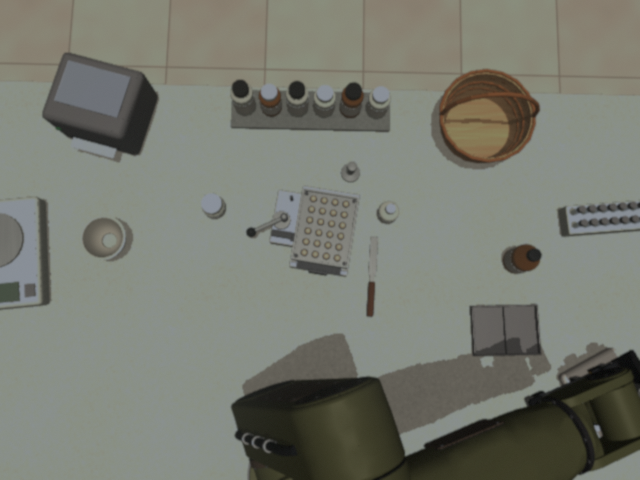

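View pics/scene0.png

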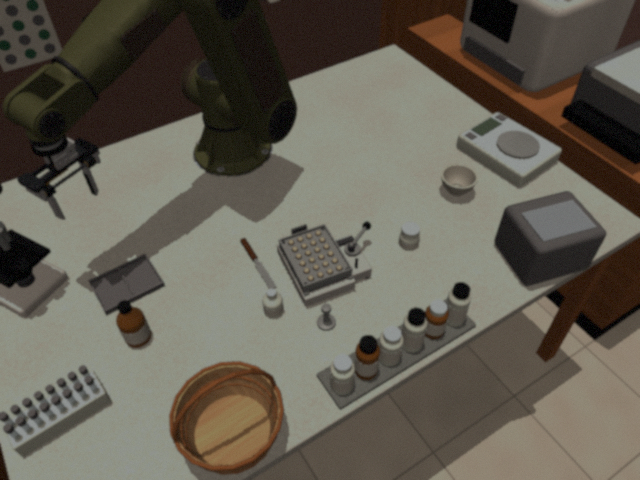

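```bash
python3 - <<'E'
import cv2
im=cv2.imread("pics/top0.png")[160:330,190:420]
cv2.imwrite("pics/crop0.png",cv2.resize(im,None,fx=3.4,fy=3.4,interpolation=cv2.INTER_CUBIC))
E
```

```text
(no output)
```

View pics/crop0.png

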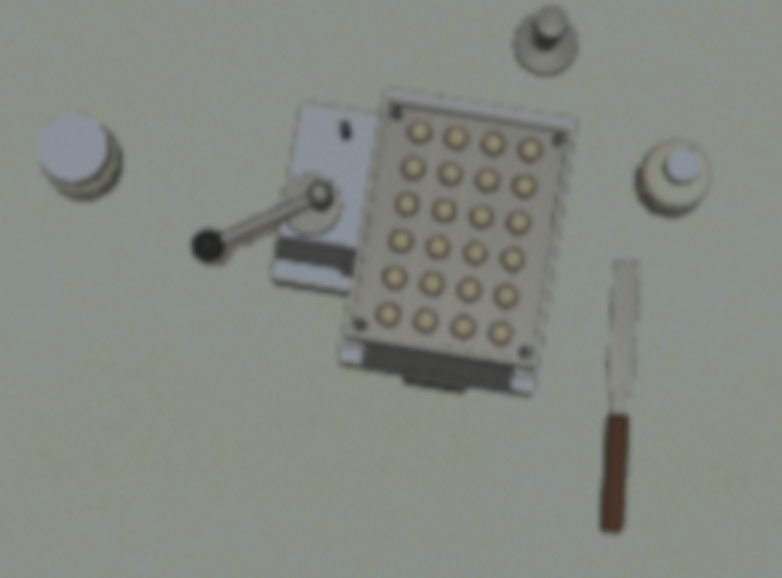

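```bash
cat > h.py <<'E'
import numpy as np, cv2
from scipy.spatial.transform import Rotation as R
def ray(c,u,v,z):
    Rm=R.from_rotvec(c["rvec"]).as_matrix(); t=np.array(c["tvec"])
    d=Rm.T@np.array([(u-c["cx"])/c["fx"],(v-c["cy"])/c["fy"],1]); o=-Rm.T@t
    return o+d*(z-o[2])/d[2]
def proj(c,P):
    K=np.array([[c["fx"],0,c["cx"]],[0,c["fy"],c["cy"]],[0,0,1]])
    return cv2.projectPoints(np.array(P,float).reshape(-1,3),np.array(c["rvec"]),np.array(c["tvec"]),K,None)[0][:,0]
E
python3 - <<'E'
from h import *
from station import ctrl
from scipy.optimize import least_squares
c=ctrl.calibration("top")
L=[((10,100,71),(320,193)),((80,127,40),(304,103)),((-50,127,40),(273,283)),((-100,-70,40),(531,395)),((-100,70,40),(338,361)),((60,91,74),(345,127))]
px=np.array([p for _,p in L])/3.4+[190,160]; P=np.array([l for l,_ in L])/1000
def W(p,P):
    a=p[2]; return np.stack([p[0]+np.cos(a)*P[:,0]-np.sin(a)*P[:,1],p[1]+np.sin(a)*P[:,0]+np.cos(a)*P[:,1],P[:,2]],1)
f=lambda p:(proj(c,W(p,P))-px).ravel()
r=least_squares(f,[0.5,0,0]); print(r.x,r.fun.round(2))
k=ray(c,208/3.4+190,245/3.4+160,.066); ax=W(r.x,np.array([[.01,.1,.066]]))[0]
k2=R.from_euler('z',-r.x[2]).apply(k-ax); print("axis",ax,"knob",k,k2,np.hypot(*k2[:2]),"ang",np.arctan2(k2[1],-k2[0]))
t=[ray(c,u/3.4+190,v/3.4+160,.072) for u,v in [(403,383),(465,391)]]
for q in t: print("tab", R.from_euler('z',-r.x[2]).apply(q-[*r.x[:2],0]))
for n,u,v,z in [("jar",75,148,.062),("tamper",551,22,.07),("pill",684,163,.078)]: print(n,ray(c,u/3.4+190,v/3.4+160,z))
print("pred stop/knob", W(r.x,np.array([[.095,.1,.066],[-.12,0,.06]])))
E
```

```text
[ 0.57237642 -0.04156316 -0.14793417] [ 0.21  0.6  -0.54 -0.51 -0.96 -1.03  1.19  0.45 -0.19  0.57  0.26 -0.15]
axis [0.59700672 0.05587065 0.066     ] knob [0.56116988 0.13302986 0.066     ] [-4.68183079e-02  7.10342670e-02  5.55111512e-17] 0.08507538444227264 ang 0.9880541996453258
tab [-0.10900345  0.02195542  0.072     ]
tab [-0.10729267 -0.02064625  0.072     ]
jar [0.62830879 0.22852365 0.062     ]
tamper [ 0.72396936 -0.10218579  0.07      ]
pill [ 0.62362807 -0.19459633  0.078     ]
pred stop/knob [[ 0.68107832  0.04334206  0.066     ]
 [ 0.4536871  -0.02387574  0.06      ]]
```

```bash
cat >> h.py <<'E'
LP=np.array([0.57237642,-0.04156316,-0.14793417])
def l2w(x,y,z): 
    a=LP[2]; return np.array([LP[0]+np.cos(a)*x-np.sin(a)*y,LP[1]+np.sin(a)*x+np.cos(a)*y,z])
def d2w(v): return R.from_euler('z',LP[2]).apply([*v,0])
E
python3 - <<'E'
from h import *
from station import ctrl
o=ctrl.get_obs(); M=R.from_euler('xyz',o["eef_rot"]).as_matrix(); print(M.round(3))
th=0.988; d=np.array([-np.cos(th),np.sin(th)]); t=np.array([np.sin(th),np.cos(th)])
for s in (1,-1):
    w=d2w(t)*s; tz=M[:,2]
    print(s,"turn cw deg to align tool z:",np.degrees(np.arctan2(-(tz[0]*w[1]-tz[1]*w[0]),tz[0]*w[0]+tz[1]*w[1])))
ax=np.array([.01,.1]); 
for off in (.013,.035):
  p=ax+.055*d-off*t; P=l2w(*p,.056); print(p,P, "delta tool(start)",M.T@(P-o["ee_pos"]))
print("tab",l2w(-.108,0,.06), "base az->",d2w([1,0]))
E
```

```text
[[-0.     0.407 -0.914]
 [ 0.001 -0.914 -0.407]
 [-1.    -0.001 -0.   ]]
1 turn cw deg to align tool z: 179.08013202935024
-1 turn cw deg to align tool z: -0.9198679706497765
[-0.03112389  0.13876629] [0.56204595 0.10027499 0.056     ] delta tool(start) [ 0.14943955 -0.41261979 -0.55421114]
[-0.04949229  0.12665835] [0.54209353 0.09100671 0.056     ] delta tool(start) [ 0.1494371  -0.4122666  -0.53221397]
tab [ 0.46555603 -0.02564448  0.06      ] base az-> [ 0.98907768 -0.14739518  0.        ]
```

play_rows(increments=[[[255,0,-2.3,-2.95,0],[255,0,-2.3,-2.95,0],[255,0,-2.3,-2.95,0],[255,0,-2.3,-2.95,0],[255,0,-2.3,-2.95,0],[255,0,-2.3,-2.95,0],[255,0,-2.3,-2.95,0],[255,0,-2.3,-2.95,0],[255,0,-2.3,-2.95,0],[255,0,-2.3,-2.95,0],[255,0,-2.3,-2.95,0],[255,0,-2.3,-2.95,0]]], newtons=30)

```text
time_s: 1.1
ee_pos: [0.4352, -0.1045, 0.2054]
eef_rot: [-0.33, 1.571, -3.053]
force: [0.3, -0.4, 0.6]
grip_width: 0.0176
```

play_rows(increments=[[[255,0,-2.3,-2.95,0],[255,0,-2.3,-2.95,0],[255,0,-2.3,-2.95,0],[255,0,-2.3,-2.95,0],[255,0,-2.3,-2.95,0],[255,0,-2.3,-2.95,0],[255,0,0,0,-7],[255,0,0,0,-7],[255,0,0,0,-7],[255,0,0,0,-7],[255,0,0,0,-7],[255,0,0,0,-7]]])

```text
time_s: 2.1
ee_pos: [0.5403, 0.0917, 0.2051]
eef_rot: [-1.021, 1.57, -3.004]
force: [-0.1, -0.1, 0.9]
grip_width: 0.0006
```

play_rows(increments=[[[255,0,0,0,-7],[255,0,0,0,-7],[255,0,0,0,-7],[255,0,0,0,-7],[255,0,0,0,-7],[255,0,0,0,-7],[255,0,0,0,-7],[255,0,0,0,-7],[255,0,0,0,-7],[255,0,0,0,-7],[255,0,0,0,-7],[255,0,0,0,-7]]])

```text
time_s: 3.1
ee_pos: [0.5402, 0.0917, 0.2051]
eef_rot: [-2.523, 1.57, -3.041]
force: [-0.3, -1.1, 0.5]
grip_width: 0.0005
```

play_rows(increments=[[[255,0,0,0,-7],[255,0,0,0,-5],[255,0,0,0,0],[255,0,0,0,0]]])

```text
time_s: 3.43
ee_pos: [0.5403, 0.0917, 0.2052]
eef_rot: [-2.702, 1.57, -3.019]
force: [-0.5, 0.1, -0.6]
grip_width: 0.0002
```

```bash
python3 - <<'E'
from h import *
from station import ctrl
o=ctrl.get_obs(); M=R.from_euler('xyz',o["eef_rot"]).as_matrix(); print(o["time_s"],o["qpos"],o["ee_pos"],o["grip_width"]); print(M.round(3))
th=0.988; d=np.array([-np.cos(th),np.sin(th)]); t=np.array([np.sin(th),np.cos(th)])
w=d2w(t); tz=M[:,2]
print("turn",np.degrees(np.arctan2(-(tz[0]*w[1]-tz[1]*w[0]),tz[0]*w[0]+tz[1]*w[1])))
ax=np.array([.01,.1]); p=ax+.055*d-.035*t; P=l2w(*p,.056); print("delta tool",M.T@(P-o["ee_pos"]))
im=ctrl.camera("wrist"); cv2.imwrite("pics/w1.png",im[:,:,::-1])
E
```

```text
3.4333 [ 1.01253059e-01  2.95978748e-01  1.52655867e+00 -8.94825395e-06
  1.31945646e+00 -1.15232900e+00] [0.54032755 0.09168361 0.20524073] 0.00019876918353580565
[[-0.     0.312  0.95 ]
 [-0.     0.95  -0.312]
 [-1.    -0.    -0.   ]]
turn -43.090679423944366
delta tool [ 1.49240045e-01 -6.67701434e-05  1.94320199e-03]
```

View pics/w1.png

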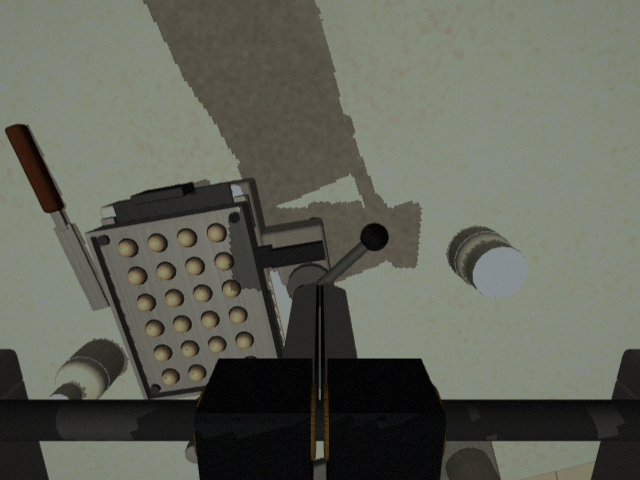

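play_rows(increments=[[[255,0,0,0,-7],[255,0,0,0,-7],[255,0,0,0,-7],[255,0,0,0,-7],[255,0,0,0,-7],[255,0,0,0,-7],[255,0,0,0,-1],[255,0,0,0,0]]])

```text
time_s: 4.15
ee_pos: [0.5404, 0.0917, 0.2054]
eef_rot: [2.638, 1.571, 3.07]
force: [0.4, 0.8, 0.4]
grip_width: 0.0005
```

```bash
cat >> h.py <<'E'
def wray(c,o,u,v,z):
    M=R.from_euler('xyz',o["eef_rot"]).as_matrix(); T=c["T_tool_cam"]
    d=M@T[:3,:3]@np.array([(u-c["cx"])/c["fx"],(v-c["cy"])/c["fy"],1]); p=M@T[:3,3]+o["ee_pos"]
    return p+d*(z-p[2])/d[2]
def w2l(P):
    q=R.from_euler('z',-LP[2]).apply(np.array(P)-[LP[0],LP[1],0]); return q
E
python3 - <<'E'
from h import *
from station import ctrl
o=ctrl.get_obs(); M=R.from_euler('xyz',o["eef_rot"]).as_matrix(); print(o["time_s"],o["qpos"],o["ee_pos"])
th=0.988; d=np.array([-np.cos(th),np.sin(th)]); t=np.array([np.sin(th),np.cos(th)])
w=d2w(t); tz=M[:,2]
print("turn",np.degrees(np.arctan2(-(tz[0]*w[1]-tz[1]*w[0]),tz[0]*w[0]+tz[1]*w[1])))
ax=np.array([.01,.1]); p=ax+.055*d-.035*t; P=l2w(*p,.056); print("delta tool",M.T@(P-o["ee_pos"]))
im=ctrl.camera("wrist"); cv2.imwrite("pics/w2.png",im[:,:,::-1])
E
```

```text
4.15 [ 1.01237070e-01  2.95843435e-01  1.52639877e+00  2.20976399e-05
  1.31947326e+00 -1.90183560e+00] [0.54039288 0.09168964 0.20538238]
turn -0.1484707970066469
delta tool [ 0.14938217 -0.00134156  0.00127443]
```

View pics/w2.png

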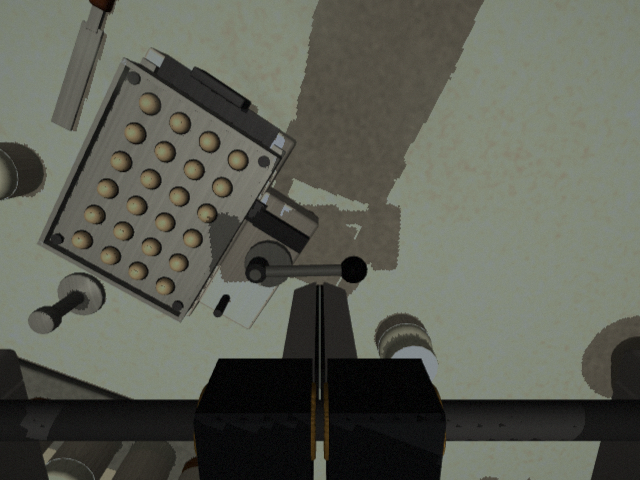

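```bash
python3 - <<'E'
from h import *
from station import ctrl
o=ctrl.get_obs(); c=ctrl.calibration("wrist")
k=wray(c,o,355,270,.066); h=wray(c,o,256,271,.071)
print(k,h,w2l(k),w2l(h),np.linalg.norm((k-h)[:2]))
for u,v in [(193,70),(247,107)]: print("tab",w2l(wray(c,o,u,v,.072)))
E
```

```text
[0.56095515 0.1355845  0.066     ] [0.5960114  0.05699834 0.071     ] [-0.03740724  0.17352935  0.066     ] [0.00884935 0.10096866 0.071     ] 0.0860507115820753
tab [-0.1036652  -0.01941847  0.072     ]
tab [-0.10308958  0.02730037  0.072     ]
```

play_rows(increments=[[[255,3.7,0,0,0],[255,3.7,0,0,0],[255,3.7,0,0,0],[255,2.7,0,0,0],[255,1.1,0,0,0],[255,0,0,0,0]]])

```text
time_s: 4.7
ee_pos: [0.5393, 0.0916, 0.0544]
eef_rot: [2.804, 1.567, -3.046]
force: [-0.6, 0.5, -0.2]
grip_width: 0.0006
```

play_rows(increments=[[[255,0,0,1,0],[255,0,0,0.8,0],[255,0,0,0.5,0],[255,0,0,0,0]]])

```text
time_s: 5.03
ee_pos: [0.5625, 0.1018, 0.0577]
eef_rot: [-0.328, 1.569, 0.108]
force: [0.1, -1.2, -0.3]
grip_width: 0.0005
```

```bash
cat > st.py <<'E'
from h import *
from station import ctrl
o=ctrl.get_obs(); M=R.from_euler('xyz',o["eef_rot"]).as_matrix()
q=w2l(o["ee_pos"])-[.01,.1,0]; print(o["time_s"],"q6",o["qpos"][5],"pos",o["ee_pos"].round(4),"F tool",(M.T@o["force"]).round(1))
dz=R.from_euler('z',-LP[2]).apply(M[:,2]); thz=np.arctan2(dz[0],dz[1])
d=np.array([-np.cos(thz),np.sin(thz)]); t=np.array([np.sin(thz),np.cos(thz)])
print("tool theta",thz,"along rod",q[:2]@d,"offset behind axis line",-(q[:2]@t))
E
python3 st.py
```

```text
5.0333 q6 -1.8915264440340385 pos [0.5625 0.1018 0.0577] F tool [ 0.3 -1.1 -0.4]
tool theta 0.9870813248265269 along rod 0.05625285681875196 offset behind axis line 0.011925172351327566
```

play_rows(increments=[[[255,0,0.07,0.4,4],[255,0,0.07,0.4,4],[255,0,0.07,0.4,4],[255,0,0.07,0.4,4],[255,0,0.07,0.4,4],[255,0,0.07,0.4,4],[255,0,0.07,0.4,4],[255,0,0.07,0.4,4],[255,0,0.07,0.4,4],[255,0,0.07,0.4,4],[255,0,0.07,0.4,4],[255,0,0,0,0]]])

```text
time_s: 6.03
ee_pos: [0.6035, 0.1131, 0.0569]
eef_rot: [1.718, 1.57, 1.382]
force: [-1.7, 1.5, 0.6]
grip_width: 0.0003
```

```bash
python3 st.py; python3 - <<'E'
from station import ctrl
import cv2
im=ctrl.camera("top"); cv2.imwrite("pics/t2.png",cv2.resize(im[160:330,190:420,::-1],None,fx=3.4,fy=3.4,interpolation=cv2.INTER_CUBIC))
im=ctrl.camera("wrist"); cv2.imwrite("pics/w3.png",im[:,:,::-1])
E
```

```text
6.0333 q6 -1.1103294196688864 pos [0.6035 0.1131 0.0569] F tool [-0.6  0.8 -2.1]
tool theta 1.7583957343912242 along rod 0.05619142144452742 offset behind axis line 0.012681998297228074
```

View pics/w3.png

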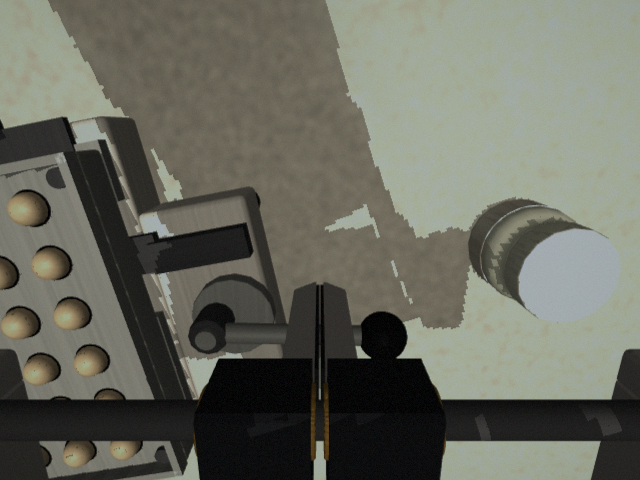

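play_rows(increments=[[[255,0,0.07,0.4,4],[255,0,0.07,0.4,4],[255,0,0.07,0.4,4],[255,0,0.07,0.4,4],[255,0,0.07,0.4,4],[255,0,0.07,0.4,4],[255,0,0.07,0.4,4],[255,0,0.07,0.4,4],[255,0,0.07,0.4,4],[255,0,0.07,0.4,4],[255,0,0.07,0.4,4],[255,0,0.07,0.4,4]]])

```text
time_s: 7.13
ee_pos: [0.6439, 0.0887, 0.0569]
eef_rot: [2.243, 1.57, 1.072]
force: [-1.6, 4.8, -0.0]
grip_width: 0.0003
```

play_rows(increments=[[[255,0,0.07,0.4,4],[255,0,0.07,0.4,4],[255,0,0.07,0.4,4],[255,0,0.07,0.4,4],[255,0,0.07,0.4,4],[255,0,0,0,0]]])

```text
time_s: 7.63
ee_pos: [0.6523, 0.0697, 0.0567]
eef_rot: [-3.105, 1.57, 1.658]
force: [-2.0, 2.9, 0.8]
grip_width: 0.0
```

```bash
python3 st.py
```

```text
7.6333 q6 7.643837738284737e-05 pos [0.6523 0.0697 0.0567] F tool [-0.8 -1.9 -3. ]
tool theta 2.9434682950436497 along rod 0.055901679048333756 offset behind axis line 0.011062994540543044
```

play_rows(increments=[[[255,0,0.07,0.4,4],[255,0,0.03,0.2,2],[255,0,0.03,0.2,2],[255,0,0.03,0.2,2],[255,0,0,0,0],[255,0,0,0,0]]])

```text
time_s: 8.13
ee_pos: [0.6538, 0.0633, 0.0569]
eef_rot: [3.059, 1.566, 1.371]
force: [-0.5, 21.9, 0.3]
grip_width: 0.0004
```

```bash
python3 st.py;  python3 - <<'E'
from station import ctrl
import cv2
im=ctrl.camera("wrist"); cv2.imwrite("pics/w4.png",im[:,:,::-1])
E
```

```text
8.1333 q6 0.15450416333721392 pos [0.6538 0.0633 0.0569] F tool [ -0.2  -3.  -21.7]
tool theta 3.1111952014696103 along rod 0.05554033117472639 offset behind axis line 0.014072345896454605
```

View pics/w4.png

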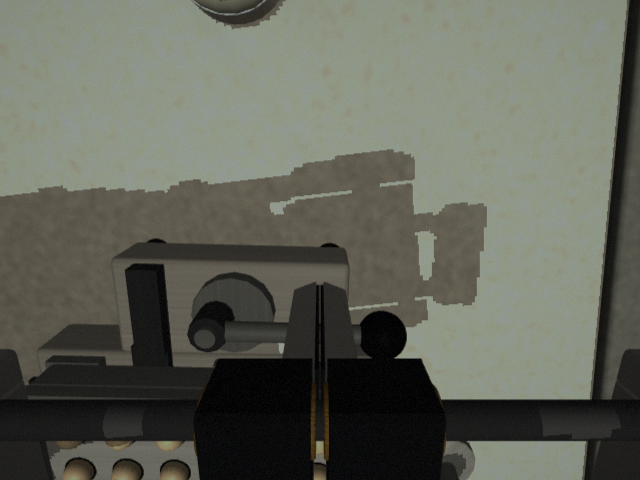

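play_rows(increments=[[[255,0,0,-1.5,0],[255,0,0,-2,0],[255,-2,0,0,0],[255,-4,0,0,0],[255,-4,0,0,0],[255,-4,0,0,0],[255,0,-4,0,0],[255,0,-4,0,0],[255,0,-4,0,0],[255,0,-4,0,0],[255,0,-4,0,0],[255,0,-4,0,0]]])

```text
time_s: 9.18
ee_pos: [0.418, 0.1238, 0.1964]
eef_rot: [1.22, 1.57, -0.47]
force: [0.6, 1.2, 1.5]
grip_width: 0.0006
```

play_rows(increments=[[[255,0,0,3.5,-7],[255,0,0,0,-7],[255,0,0,0,-7],[255,0,0,0,-7],[255,0,0,0,-7],[255,0,0,0,-7],[255,0,0,0,-7],[255,0,0,0,-7],[255,0,0,0,-7],[255,0,0,0,-7],[255,0,0,0,-7],[255,0,0,0,-7]]])

```text
time_s: 10.18
ee_pos: [0.4162, 0.092, 0.1968]
eef_rot: [-0.243, 1.57, -0.471]
force: [0.9, -0.5, 0.1]
grip_width: 0.0005
```

play_rows(increments=[[[255,0,0,0,-4],[255,0,0,0,0],[255,0,0,0,0]]])

```text
time_s: 10.43
ee_pos: [0.4162, 0.092, 0.1967]
eef_rot: [-0.273, 1.57, -0.442]
force: [-1.0, -0.7, 0.0]
grip_width: 0.0005
```

```bash
cat > st2.py <<'E'
from h import *
from station import ctrl
o=ctrl.get_obs(); M=R.from_euler('xyz',o["eef_rot"]).as_matrix()
q=w2l(o["ee_pos"]); print(o["time_s"],"loader pos",q.round(4),"F tool",(M.T@o["force"]).round(1))
dz=R.from_euler('z',-LP[2]).apply(M[:,2]); print("cw turn needed deg to z=+x:",np.degrees(np.arctan2(dz[1],dz[0])))
E
python3 st2.py
python3 - <<'E'
from station import ctrl
import cv2
im=ctrl.camera("wrist"); cv2.imwrite("pics/w5.png",im[:,:,::-1])
im=ctrl.camera("top"); cv2.imwrite("pics/t5.png",im[:,:,::-1])
E
```

```text
10.4333 loader pos [-0.1742  0.1091  0.1967] F tool [-0.  -0.8 -0.8]
cw turn needed deg to z=+x: -1.1567792154638645
```

View pics/w5.png

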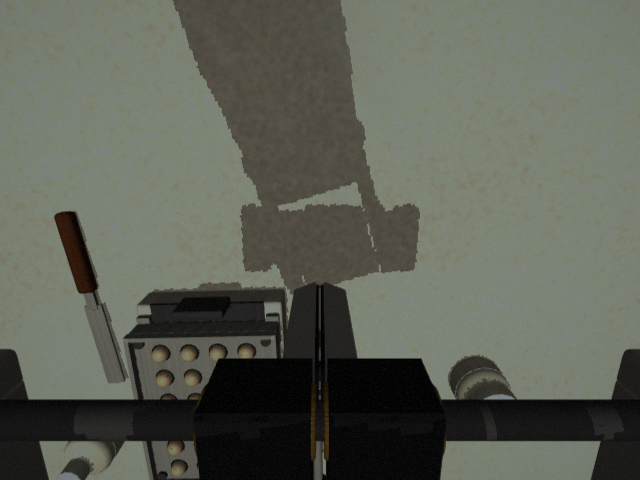

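View pics/t5.png

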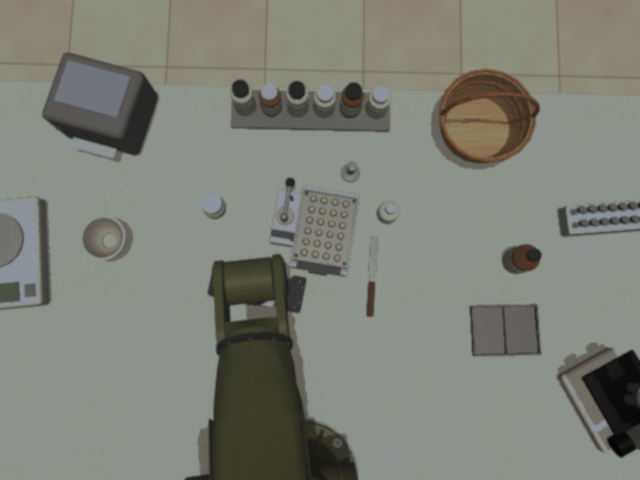

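play_rows(increments=[[[255,0,-3.7,0,-1],[255,0,-3.6,0,0],[255,0,-3.6,0,0],[255,4,0,0,0],[255,4,0,0,0],[255,4,0,0,0],[255,2,0,0,0],[255,0,0,0,0]]])

```text
time_s: 11.2
ee_pos: [0.397, -0.0155, 0.0531]
eef_rot: [-3.103, 1.564, 3.029]
force: [-1.2, -0.1, 0.2]
grip_width: 0.0002
```

```bash
python3 st2.py
python3 - <<'E'
from station import ctrl
import cv2
im=ctrl.camera("wrist"); cv2.imwrite("pics/w6.png",im[:,:,::-1])
E
```

```text
11.2 loader pos [-0.1773 -0.      0.0531] F tool [-0.2 -0.2 -1.2]
cw turn needed deg to z=+x: -0.20021703678960462
```

View pics/w6.png

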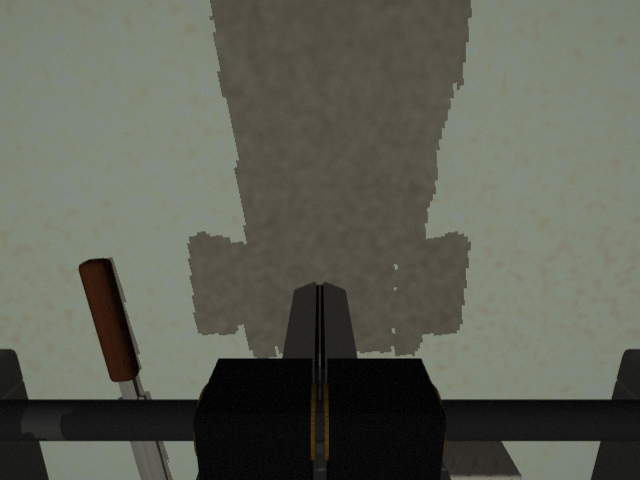

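play_rows(increments=[[[255,0,0,2,0],[255,0,0,2,0],[255,0,0,1.5,0],[255,0,0,0.4,0],[255,0,0,0.3,0],[255,0,0,0,0]]])

```text
time_s: 11.75
ee_pos: [0.4608, -0.0248, 0.0574]
eef_rot: [0.012, 1.57, -0.139]
force: [-0.4, 0.6, 0.0]
grip_width: 0.0006
```

```bash
python3 st2.py
```

```text
11.75 loader pos [-1.128e-01  1.000e-04  5.740e-02] F tool [-0.   0.5 -0.5]
cw turn needed deg to z=+x: -0.13030315073661333
```

play_rows(increments=[[[255,0,0,0.3,0],[255,0,0,0.3,0],[255,0,0,0.3,0],[255,0,0,0,0]]])

```text
time_s: 12.08
ee_pos: [0.4698, -0.0262, 0.0566]
eef_rot: [0.231, 1.57, 0.081]
force: [-1.2, 0.5, 1.2]
grip_width: 0.0003
```

```bash
python3 st2.py
```

```text
12.0833 loader pos [-0.1038  0.      0.0566] F tool [-1.2  0.4 -1.3]
cw turn needed deg to z=+x: -0.12872731860997985
```

play_rows(increments=[[[255,0,0,0.3,0],[255,0,0,0.3,0],[255,0,0,0,0]]])

```text
time_s: 12.33
ee_pos: [0.4728, -0.0267, 0.0561]
eef_rot: [-3.124, 1.563, 3.009]
force: [-24.6, 3.1, 18.3]
grip_width: 0.0006
```

play_rows(increments=[[[255,0,0,0.3,0],[255,0,0,0.2,0],[255,0,0,0,0]]])

```text
time_s: 12.58
ee_pos: [0.473, -0.0267, 0.0554]
eef_rot: [-3.125, 1.551, 3.009]
force: [-58.9, 7.7, 41.8]
grip_width: 0.0004
```

```bash
python3 st2.py
```

```text
12.5833 loader pos [-1.005e-01  1.000e-04  5.540e-02] F tool [-40.7  -1.2 -60.2]
cw turn needed deg to z=+x: -0.09340375814742366
```

play_rows(increments=[[[255,0,0,-0.4,0],[255,0,0,-0.4,0],[255,0,0,-2,0],[255,0,0,-3,0],[255,-4,0,0,0],[255,-4,0,0,0],[255,-4,0,0,0],[255,0,0,-3,0],[255,0,0,0,0]]])

```text
time_s: 13.33
ee_pos: [0.3923, -0.0145, 0.1784]
eef_rot: [0.015, 1.566, -0.134]
force: [-0.7, 0.6, -0.5]
grip_width: 0.0005
```

```bash
python3 st2.py
python3 - <<'E'
from station import ctrl
import cv2
im=ctrl.camera("top"); cv2.imwrite("pics/t7.png",cv2.resize(im[160:330,190:420,::-1],None,fx=3.4,fy=3.4,interpolation=cv2.INTER_CUBIC))
im=ctrl.camera("wrist"); cv2.imwrite("pics/w7.png",im[:,:,::-1])
im=ctrl.camera("scene"); cv2.imwrite("pics/s7.png",cv2.resize(im[200:330,220:420,::-1],None,fx=4,fy=4,interpolation=cv2.INTER_CUBIC))
E
```

```text
13.3333 loader pos [-0.1821  0.0002  0.1784] F tool [ 0.5  0.5 -0.8]
cw turn needed deg to z=+x: -0.11531569671622721
```

View pics/t7.png

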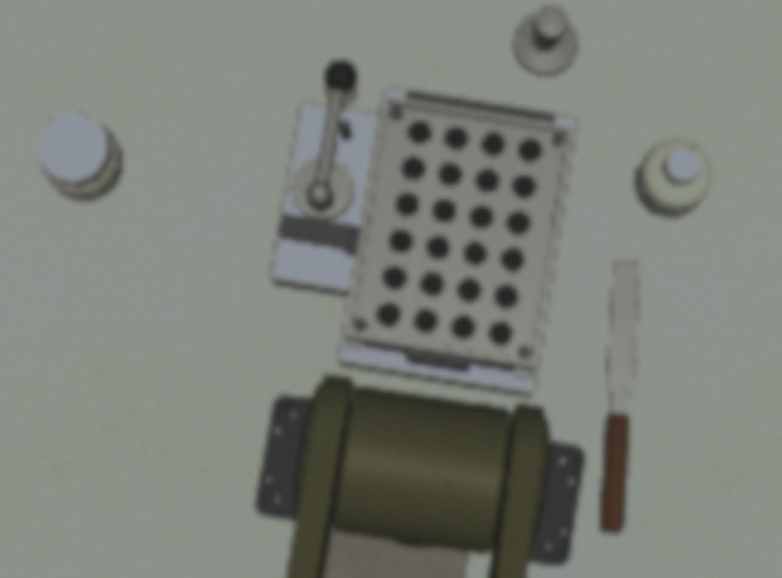

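View pics/s7.png

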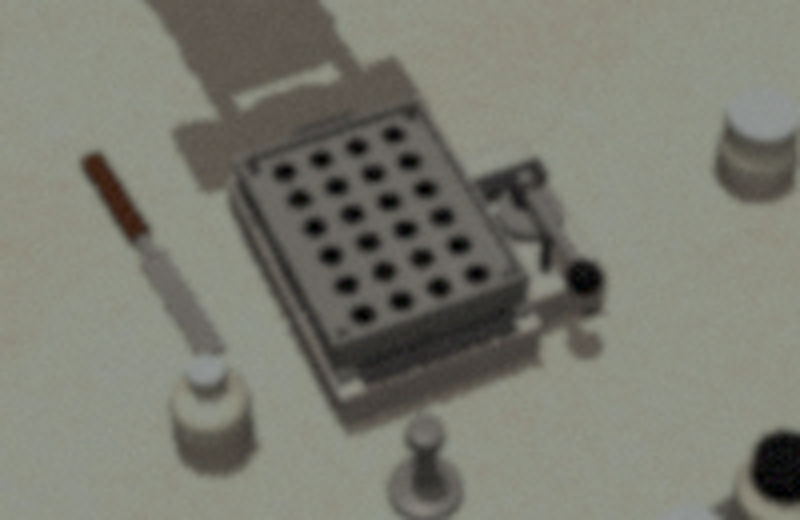

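```bash
python3 - <<'E'
from h import *
from station import ctrl
c=ctrl.calibration("top"); k=w2l(ray(c,341/3.4+190,76/3.4+160,.066))-[.01,.1,0]; print(k,np.arctan2(k[1],-k[0]))
print(ctrl.hand_in())
E
```

```text
[0.08667349 0.00109914 0.066     ] 3.1289120005647226
the job is handed in; nothing more can be done
None
```

The lever is at its stop, the drop plate is home and the capsules have dropped. I handed the job in at about 13.5 s; it reports no verdict.

**What I did:** With the closed fingertips I swung the lever clockwise from about 0.99 rad until it met the stop pin, where the force rose to about 22 N. I then backed off, went round in front of the loader, pushed the tab in along the loader's +x, and withdrew clear.

**Last checks:**
- **Lever:** it measures 3.13 rad in the top view, against the 2.89 rad needed, and lies beside its pin.
- **Drop plate:** the tab stands against the hole plate's near edge. The fingertip stopped where full home was expected, to within a few mm.
- **Capsules:** all 24 holes are dark and empty.
- **Loose things:** the jar, tamper, pill bottle and spatula look the same in the last top view as at the start. The amber bottle, mortar and tray were last seen in place before the tab push; I did not check them again.
- **Robot:** it touches nothing, with the force reading near zero.

**What was off:**
- **Force at the tab:** the final push at the end stop was harder than needed. It reached about 59 N back and 42 N up, or roughly 73 N at the wrist, under the 120 N limit. It was applied by the fingertip, not the gripper's body.
- **Tab position:** before the push, the top and wrist cameras disagreed by about 5 mm on where the tab's face was, so I felt for contact in small steps.

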